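# Draw the cabin-filter tray out of a car's air-conditioning unit with a pull hook

### The arm

A 6-joint arm with a two-finger parallel gripper is mounted at the origin on the work surface. World frame = base frame: x ahead of the robot, y to its left, z up, the work surface at z = 0. Lengths are in m, angles in rad, forces in N, time in s.
With the tool pointing down it reaches from about 0.2 to 0.875 m from the base axis. Payload 3.4 kg.
Tool frame: the origin (TCP) lies at the very end of the fingers, on their centre line; the grasp point (between the pads) lies grip_depth behind it (grip_depth is the distance from the TCP to the grasp point, in m); z points along the fingers, y is the line along which they close (so a half turn about z gives the same grasp; the last joint's range is limited). The gripper opens to 94 mm and grips with 3 to 60 N. Pads are 16 mm wide; open, the fingers measure 119 mm over their backs; the gripper's body (75 mm by 177 mm) begins 78 mm behind the grasp point.
Start: joints at [-1.372, 0.276, 1.505, -0, 1.361, -0.121], TCP at [0.181, -0.546, 0.205] pointing down, gripper open.
Joint ranges: [-2.89, 2.89], [-0.75, 2.08], [0.22, 2.7], [-1.18, 4.32], [0.11, 2.71], [-2.7, 2.7]. Speed limits (rad/s): [2.57, 2.57, 3.14, 3.14, 3.14, 3.14].

### API

Orientations are given as a unit quaternion [x, y, z, w].
In Python, from plant import sense, read_camera, get_calibration, finish_job, grip_depth gives the robot as it stands. The module is installed in compiled form; this text tells all that it offers.
- The arm moves only by the tool servo_tool, never from a script. Its argument "deltas" is a list of rows, each an object of numbers: "gripper": the gripper's target within -1 to 1 (fully open at 1, half-way at 0, shut at -1); "dx", "dy", "dz": the shift along the world's x, y, z in mm; "ax", "ay", "az": the turn, a rotation vector about the world's x, y, z in rad. A call has exactly 10 rows; each row is the pose to reach, as a shift and turn from the pose commanded when the call began; what a row does not reach only later rows make up. A row lasts 1/10 s, in which the tool goes at most 50 mm and 8.59 degrees, less where a joint would pass 70% of its speed; a pose out of reach is approached as far as the arm can. A call with a gripper value outside its range is refused whole. The fingers move at their own pace and stop on an object; the grip force is fixed at half the most. Time passes only in rows, so rows that repeat a pose let the fingers close, or fill a call up. It gives the time, the measured TCP pose, the force, the opening and the grip force at its end, in the units of the state.
- sense(): the state, without advancing time (a new reading comes with each control period).
- read_camera(name): name is "side" or "top" or "wrist"; returns the picture (400x640x3 uint8, blue, green, red); there is no depth.
- get_calibration(name): a dict with "K" (3x3 intrinsics, pixels), "R" (3x3) and "t" (3): a world point X has camera coordinates R X + t; the wrist camera has in their place "hand_eye" (4x4, takes a point from camera to tool coordinates, whose origin is the TCP and whose axes are the flange's). Camera axes: x right, y down, z forward; pixel columns grow to the right and rows downward; lengths in m; the calibration is good to about 2 mm. A picture is of the moment at which its call begins: read the wrist's pose just before it. get_calibration takes no time and is no camera call.
- finish_job(): hands the job in; it is judged then, once.
The state is a dict: "time": time; "joint_positions": joint angles; "qvel": joint speeds; "joint_efforts": joint torques, N m; "eef_pos": TCP position; "tcp_rot": TCP orientation; "contact_force": force on the tool from outside, world axes, zero at the start; "torque": the same for the moment, N m; "width": finger opening in m; "grasp_force": force on a finger pad.
Only numpy, scipy, OpenCV 4.12 (cv2) and the standard library are available. Lean on these libraries where they do the work, as an engineer would, in place of code of your own. Each camera call takes 0.05 s, during which the arm holds its last target. There are 200 camera calls.

### The job

Take the pull hook from the rack, hook it into the finger hole of the orange tab on the cabin-filter tray and draw the tray out of the air-conditioning unit until it comes up against its stop; where the stop lies differs from unit to unit, so feel for it, and make sure with a firm pull of 10 to 15 N, held for a moment. The tab is brittle: never load it with more than 20 N, and move the tray only with the hook. Then unhook, leave the tray drawn out, and lay the hook (do not drop it) back into its slot in the rack, leaving everything else on the bench where it is.

Things in the scene. Friction and masses are not known exactly. Their poses are not given: they have to be found in the camera images.
- hook_grip (a point): centre of the pull hook's handle. Loose tool, 0.12 to 0.19 kg: orange handle 24 x 24 mm square, 104 mm long along x (with 28 mm black ends from x = -60 to +58 mm). A 6 mm steel rod runs on along +x at the handle's centre height to x = +110 mm, where it bends straight down (-z) to end 35 mm below the handle's axis. z is up, in the rack and in use
- hook_tip (a point): lowest point of the hook's bent-down end, at (110, 0, -35) mm from the handle's centre; same axes as the handle
- tray_hole (a point): centre of the tray's finger hole, on the upper face of its tab, 81 mm above the bench; moves with the tray. Orange level tab 6 mm thick, 46 mm wide, 44 mm out from the tray's black end cap; upright round through hole 22 mm wide, centre 25 mm in front of the cap, 19 mm behind the tab's outer edge; only the bench is below. Axes as the unit's: the tray slides out level along -x
- filter_tray: cabin-filter tray (black frame, white pleated filter, 0.25 to 0.5 kg) sliding in the unit. It drags with about 3 N plus 40 N per m/s, stays where it is left, and stops hard on its stop lugs. Its origin lies inside the unit and is no useful point: use the point of its hole. Axes as the unit's
- hvac_unit: black air-conditioning unit fixed to the bench, 230 mm high. Origin: on the bench under its main case (260 mm in x, 240 in y); blower behind to x = +292 mm. z up, +x from the filter slot (face at x = -130 mm) into the unit. Hole centre at x = -164 mm with the tray home; it starts up to 35 mm farther out; the stop is met with it at -264 to -279 mm, differs each time, can only be felt
- pick_rack: black rack fixed to the bench, 100 mm in x, 172 in y. Origin: centre of its underside, z up. Cross bars at x = -36 and +36 mm (62 mm clear between) have slots at y = -42 and +42 mm, 34 mm wide, orange floors at 38 mm, lugs to 50 mm; base plate 8 mm high. Hook in one slot, straight pick in the other, handle centres near x = 0, 50 mm above the bench, rods to +x
- straight_pick: straight pick with the same orange handle and a straight pointed rod without a bend, in the rack's other slot; leave alone. Origin: centre of its handle, x along the rod
- screwdriver: orange screwdriver, 200 mm long, lying on the bench; bystander. Origin: on the bench under it
- tool_case: black tool case with orange latch, 104 x 164 x 55 mm; bystander. Origin: centre of its underside
- clip_dish: round steel dish of black trim clips, 104 mm wide, 24 mm high; bystander. Origin: centre of its underside
- spray_can: red and yellow spray can, 62 mm wide, 180 mm high; bystander. Origin: centre of its underside
- new_filter: white new filter lying flat, 205 x 150 x 30 mm; bystander. Origin: centre of its underside
- tape_roll: yellow roll of tape lying flat, 100 mm wide, 30 mm high; bystander. Origin: centre of its underside
- wrench: steel wrench lying on the bench; bystander. Origin: on the bench under it
Not all that is in view belongs to the job. Leave any yellow look-alike of the part that bears hook_grip alone.

How it is judged:
By the outcome, as a careful person would: the job done as asked, in the order asked, and still so for the second after the job is handed in, with the robot touching nothing.
It also fails if it takes over 61 s, if anything falls off the work surface, if the arm or the gripper's body presses on something with over 40 N, if the wrist force passes 120 N, or if a joint passes its speed limit or range.

## Working session

There is one attempt and no reset: what is moved stays moved. The work goes in short steps, Python scripts to look and compute and a tool call to move; the robot and the scene stay as the last step left them, time stands still between calls to the robot, and variables do not carry over. Pictures are saved under pics/ and viewed, at most 10 in all, crops included, and the job is handed in when it is done.

Besides the shell and the picture viewer there is one more tool, called after ">>>" as name(argument=value, ...), one argument or row to a line, values as JSON. servo_tool: Moves the arm, as the interface text tells. Its arguments: {"type":"object","properties":{"deltas":{"type":"array","items":{"type":"object","properties":{"gripper":{"type":"number"},"dx":{"type":"number"},"dy":{"type":"number"},"dz":{"type":"number"},"ax":{"type":"number"},"ay":{"type":"number"},"az":{"type":"number"}}}}},"required":["deltas"]}

```bash
mkdir -p pics
python3 - <<'E'
from plant import *
import cv2
s=sense();print(s,grip_depth)
for n in("side","top"):
    cv2.imwrite(f"pics/{n}0.png",read_camera(n)); print(n,get_calibration(n))
print(get_calibration("wrist"))
E
```

```text
{'time': 0.0, 'joint_positions': array([-1.37197593e+00,  2.76571904e-01,  1.50612380e+00,  1.48493710e-05,
        1.36067010e+00, -1.20984321e-01]), 'qvel': array([-0.00025072,  0.00026546,  0.00098209, -0.00164534, -0.00082759,
       -0.00060843]), 'joint_efforts': array([-1.02995953e-03, -4.04600573e+01, -2.37233609e+01,  7.00153643e-02,
        3.45165934e-02, -1.41599266e-04]), 'eef_pos': array([ 0.18066661, -0.54528964,  0.20462162]), 'tcp_rot': array([ 9.87242694e-01,  1.59220216e-01, -2.72405437e-05, -8.86186023e-04]), 'contact_force': array([-0.33812304, -0.89442548, -0.36848559]), 'torque': array([ 0.0115842 , -0.00952186,  0.03627098]), 'grasp_force': 0.0, 'width': 0.09367569704660382} 0.0188
side {'K': array([[490.10240146,   0.        , 323.8527658 ],
       [  0.        , 490.10240146, 193.00265163],
       [  0.        ,   0.        ,   1.        ]]), 'R': array([[-0.95738012, -0.28844574, -0.01491158],
       [-0.19035074,  0.66893848, -0.71853177],
       [ 0.21723236, -0.6850696 , -0.69533427]]), 't': array([0.4957636 , 0.32591776, 1.50549064])}
top {'K': array([[
[... 165 characters left out ...]
369272, -0.99990022, -0.00347277],
       [-0.99662511, -0.01336658, -0.08099215],
       [ 0.08093765,  0.00457005, -0.99670869]]), 't': array([-0.22214416,  0.57824343,  1.22840386])}
{'K': array([[300.21259824,   0.        , 325.2632453 ],
       [  0.        , 300.21259824, 196.18785773],
       [  0.        ,   0.        ,   1.        ]]), 'hand_eye': array([[ 8.05818366e-04, -9.57632872e-01, -2.87990681e-01,
         8.42217048e-02],
       [ 9.99999546e-01,  9.17931628e-04, -2.54256494e-04,
         5.61917121e-04],
       [ 5.07840132e-04, -2.87990346e-01,  9.57633178e-01,
        -1.79317141e-01],
       [ 0.00000000e+00,  0.00000000e+00,  0.00000000e+00,
         1.00000000e+00]])}
```

View pics/top0.png

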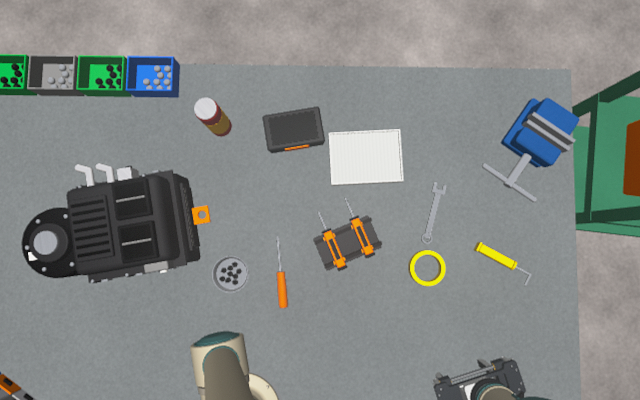

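View pics/side0.png

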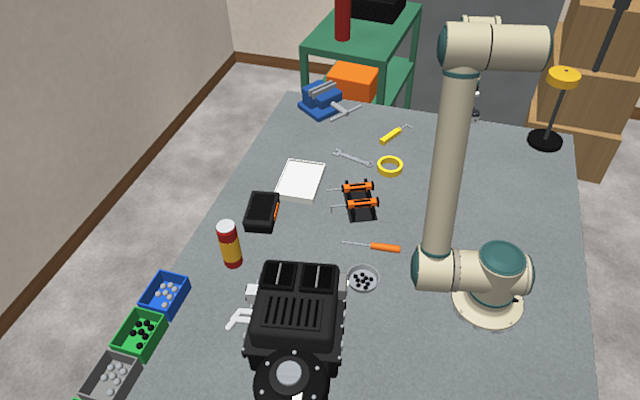

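Run:
```python
import cv2,numpy as np
t=cv2.imread("pics/top0.png");s=cv2.imread("pics/side0.png")
a=cv2.resize(t[185:285,300:400],(400,400),interpolation=3)
b=cv2.resize(s[165:230,315:395],(400,325),interpolation=3)
c=cv2.resize(t[165:285,150:225],(250,400),interpolation=3)
m=np.zeros((400,800,3),np.uint8);m[:,:400]=a;m[:325,400:]=b
cv2.imwrite("pics/m1.png",m)
cv2.imwrite("pics/c.png",c)
```

```text
(no output)
```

View pics/m1.png

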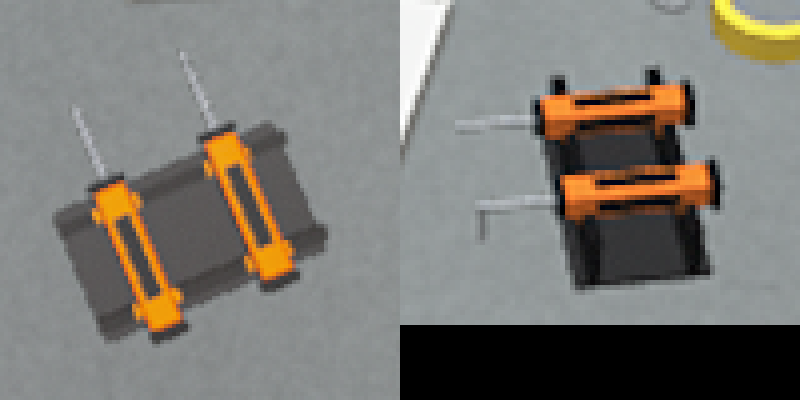

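```bash
cat > h.py <<'E'
import cv2,numpy as np
from plant import *
from scipy.spatial.transform import Rotation as Ro
def cam(n,s=None):
    c=get_calibration(n)
    if n=="wrist":
        T=np.eye(4);T[:3,:3]=Ro.from_quat(s["tcp_rot"]).as_matrix();T[:3,3]=s["eef_pos"]
        W=T@c["hand_eye"];R=W[:3,:3].T;return c["K"],R,-R@W[:3,3]
    return c["K"],c["R"],c["t"]
def ray(C,uv,z):
    K,R,t=C;o=-R.T@t;d=R.T@np.linalg.solve(K,[*uv,1.]);return o+d*(z-o[2])/d[2]
def proj(C,X):
    K,R,t=C;p=K@(R@np.asarray(X)+t);return p[:2]/p[2]
E
python3 - <<'E'
from h import *
T=cam("top");S=cam("side")
t=cv2.imread("pics/top0.png")
print("front",ray(T,(326.7,231.5),.062),"rear",ray(T,(342,267.5),.062),"tip",ray(T,(319,212.5),.05))
print("pick f/r",ray(T,(354,218),.062),ray(T,(369.5,255),.062))
print("side front/rear/bend",ray(S,(347,204.4),.05),ray(S,(378,201.6),.05),ray(S,(331.5,206),.05),ray(S,(331.5,212.4),.015))
h=cv2.cvtColor(t,cv2.COLOR_BGR2HSV);m=cv2.inRange(h,(8,150,120),(22,255,255));m[:, :180]=0;m[:,220:]=0;m[:190]=0;m[240:]=0
ct,hi=cv2.findContours(m,cv2.RETR_CCOMP,cv2.CHAIN_APPROX_NONE)
for c,hh in zip(ct,hi[0]):
    print(len(c),hh[3],c.reshape(-1,2).mean(0),[ray(T,p,.081)[:2].round(3) for p in cv2.boxPoints(cv2.minAreaRect(c))])
    print(ray(T,c.reshape(-1,2).mean(0),.081))
# unit case edges
for p in [(157,171),(175,273),(187,172),(199,262)]: print(p,ray(T,p,.2))
E
```

```text
front [ 0.50495608 -0.22897232  0.062     ] rear [ 0.40739881 -0.27199638  0.062     ] tip [ 0.55775716 -0.20693597  0.05      ]
pick f/r [ 0.54311074 -0.30370116  0.062     ] [ 0.44236347 -0.34688046  0.062     ]
side front/rear/bend [ 0.50081667 -0.23059655  0.05      ] [ 0.39832718 -0.27439668  0.05      ] [ 0.55144621 -0.20789075  0.05      ] [ 0.55217979 -0.20991637  0.015     ]
61 -1 [200.32786885 214.75409836] [array([0.564, 0.142]), array([0.572, 0.097]), array([0.527, 0.088]), array([0.519, 0.133])]
[0.5453021  0.11501816 0.081     ]
25 0 [201.76 214.36] [array([0.546, 0.128]), array([0.564, 0.111]), array([0.548, 0.094]), array([0.53 , 0.111])]
[0.54642649 0.11116261 0.081     ]
(157, 171) [0.6453171  0.19232907 0.2       ]
(175, 273) [0.39686653 0.13773056 0.2       ]
(187, 172) [0.64380269 0.11818886 0.2       ]
(199, 262) [0.42408209 0.08057766 0.2       ]
```

View pics/c.png

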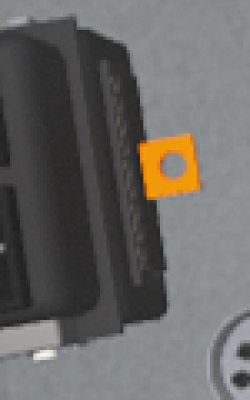

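Candidates: left rack tool, top (335,249), with a bent end in side view at (331,212), which is the hook. Right rack tool, top (362,237), is the straight pick. The yellow bent tool at top (497,256) is the look-alike. I choose the left rack tool; the tab hole is at top (202,214).

>>> servo_tool(
  deltas=[
    {"dx": 34, "dy": 36, "dz": 0, "gripper": 1},
    {"dx": 68, "dy": 73, "dz": 0, "gripper": 1},
    {"dx": 102, "dy": 110, "dz": -5, "gripper": 1},
    {"dx": 136, "dy": 147, "dz": -10, "gripper": 1, "az": 0.05},
    {"dx": 170, "dy": 184, "dz": -15, "gripper": 1, "az": 0.09},
    {"dx": 204, "dy": 220, "dz": -20, "gripper": 1, "az": 0.09},
    {"dx": 238, "dy": 257, "dz": -25, "gripper": 1, "az": 0.09},
    {"dx": 273, "dy": 294, "dz": -30, "gripper": 1, "az": 0.09},
    {"dx": 273, "dy": 294, "dz": -30, "gripper": 1, "az": 0.09},
    {"dx": 273, "dy": 294, "dz": -30, "gripper": 1, "az": 0.09},
  ],
)

```text
invalid input
```

Run:
```python
from h import *
s=sense();print(s["time"],s["eef_pos"],s["tcp_rot"],s["contact_force"])
im=read_camera("wrist");cv2.imwrite("pics/w1.png",im);np.save("w1.npy",np.r_[s["eef_pos"],s["tcp_rot"]])
C=cam("wrist",s)
d=np.array([np.cos(.412),np.sin(.412)]);c=np.array([.454,-.251])
for k,z in((-.060,.062),(.058,.062),(.11,.05)): print(proj(C,[*(c+k*d),z]))
```

```text
0.1 [ 0.18064292 -0.54534771  0.20469249] [ 9.87245442e-01  1.59203510e-01 -3.97711073e-05 -8.23543519e-04] [ 0.02008521 -0.84129854  0.32611313]
[  98.49751253 -156.36317483]
[  47.81896546 -368.87970266]
[  36.66208596 -453.20803584]
```

View pics/w1.png

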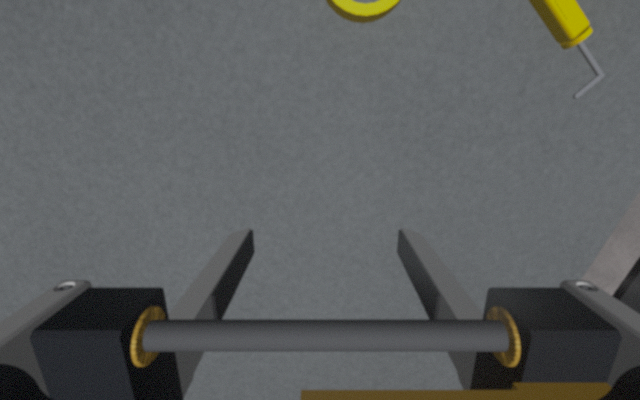

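The move was refused, so the arm is still at its start. The picture shows only the tape roll (365,0) and the yellow look-alike hook (580,40). I'll resend with every key in each row.

>>> servo_tool(
  deltas=[
    {"dx": 34, "dy": 36, "dz": 0, "ax": 0, "ay": 0, "az": 0, "gripper": 1},
    {"dx": 68, "dy": 73, "dz": 0, "ax": 0, "ay": 0, "az": 0, "gripper": 1},
    {"dx": 102, "dy": 110, "dz": -5, "ax": 0, "ay": 0, "az": 0, "gripper": 1},
    {"dx": 136, "dy": 147, "dz": -10, "ax": 0, "ay": 0, "az": 0.05, "gripper": 1},
    {"dx": 170, "dy": 184, "dz": -15, "ax": 0, "ay": 0, "az": 0.09, "gripper": 1},
    {"dx": 204, "dy": 220, "dz": -20, "ax": 0, "ay": 0, "az": 0.09, "gripper": 1},
    {"dx": 238, "dy": 257, "dz": -25, "ax": 0, "ay": 0, "az": 0.09, "gripper": 1},
    {"dx": 273, "dy": 294, "dz": -30, "ax": 0, "ay": 0, "az": 0.09, "gripper": 1},
    {"dx": 273, "dy": 294, "dz": -30, "ax": 0, "ay": 0, "az": 0.09, "gripper": 1},
    {"dx": 273, "dy": 294, "dz": -30, "ax": 0, "ay": 0, "az": 0.09, "gripper": 1},
  ],
)

```text
time: 1.15
eef_pos: [0.4541, -0.2509, 0.1751]
tcp_rot: [0.979, 0.205, -0.001, -0.0]
contact_force: [-0.4, -0.9, -0.2]
width: 0.0943
grasp_force: 0.0
```

Run:
```python
from h import *
s=sense()
im=read_camera("wrist");np.save("w2.npy",np.r_[s["eef_pos"],s["tcp_rot"]])
C=cam("wrist",s)
d=np.array([np.cos(.412),np.sin(.412)]);c=np.array([.454,-.251])
for k,z in((-.060,.062),(.058,.062),(.11,.05)):
    p=proj(C,[*(c+k*d),z]);print(p); cv2.drawMarker(im,tuple(int(v) for v in p),(255,0,0),0,8)
cv2.imwrite("pics/w2.png",im)
```

```text
[324.82785842 246.44037609]
[325.01625052 134.43036185]
[325.13137405  77.35743903]
```

View pics/w2.png

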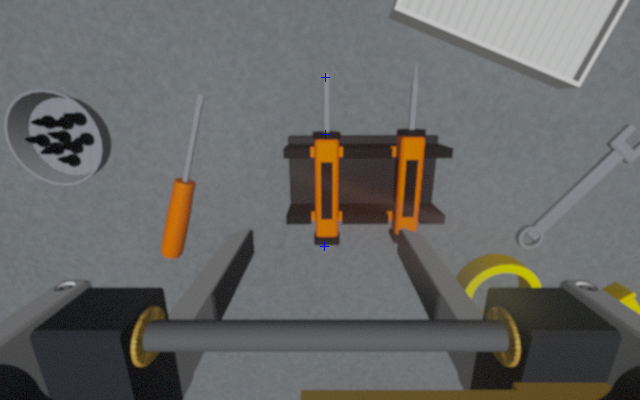

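The wrist picture shows the hook at handle (327,188), with its rod up to (326,77), and the pick to its right at (410,185). My prediction fits within about 2 px, so I'm descending with a small shift.

>>> servo_tool(
  deltas=[
    {"dx": 2, "dy": 0, "dz": -35, "ax": 0, "ay": 0, "az": 0, "gripper": 1},
    {"dx": 2, "dy": 0, "dz": -70, "ax": 0, "ay": 0, "az": 0, "gripper": 1},
    {"dx": 2, "dy": 0, "dz": -100, "ax": 0, "ay": 0, "az": 0, "gripper": 1},
    {"dx": 2, "dy": 0, "dz": -125, "ax": 0, "ay": 0, "az": 0, "gripper": 1},
    {"dx": 2, "dy": 0, "dz": -140, "ax": 0, "ay": 0, "az": 0, "gripper": 1},
    {"dx": 2, "dy": 0, "dz": -144, "ax": 0, "ay": 0, "az": 0, "gripper": 1},
    {"dx": 2, "dy": 0, "dz": -144, "ax": 0, "ay": 0, "az": 0, "gripper": -1},
    {"dx": 2, "dy": 0, "dz": -144, "ax": 0, "ay": 0, "az": 0, "gripper": -1},
    {"dx": 2, "dy": 0, "dz": -144, "ax": 0, "ay": 0, "az": 0, "gripper": -1},
    {"dx": 2, "dy": 0, "dz": -144, "ax": 0, "ay": 0, "az": 0, "gripper": -1},
  ],
)

```text
time: 2.2
eef_pos: [0.4562, -0.2524, 0.0324]
tcp_rot: [0.979, 0.203, 0.001, 0.001]
contact_force: [-1.2, 0.1, 0.2]
width: 0.0654
grasp_force: 0.0
```

>>> servo_tool(
  deltas=[
    {"dx": 0, "dy": 0, "dz": 0, "ax": 0, "ay": 0, "az": 0, "gripper": -1},
    {"dx": 0, "dy": 0, "dz": 0, "ax": 0, "ay": 0, "az": 0, "gripper": -1},
    {"dx": 0, "dy": 0, "dz": 0, "ax": 0, "ay": 0, "az": 0, "gripper": -1},
    {"dx": 0, "dy": 0, "dz": 0, "ax": 0, "ay": 0, "az": 0, "gripper": -1},
    {"dx": 0, "dy": 0, "dz": 0, "ax": 0, "ay": 0, "az": 0, "gripper": -1},
    {"dx": 0, "dy": 0, "dz": 0, "ax": 0, "ay": 0, "az": 0, "gripper": -1},
    {"dx": 0, "dy": 0, "dz": 0, "ax": 0, "ay": 0, "az": 0, "gripper": -1},
    {"dx": 0, "dy": 0, "dz": 0, "ax": 0, "ay": 0, "az": 0, "gripper": -1},
    {"dx": 0, "dy": 0, "dz": 5, "ax": 0, "ay": 0, "az": 0, "gripper": -1},
    {"dx": 0, "dy": 0, "dz": 20, "ax": 0, "ay": 0, "az": 0, "gripper": -1},
  ],
)

```text
time: 3.2
eef_pos: [0.4545, -0.2511, 0.0505]
tcp_rot: [0.979, 0.204, -0.001, -0.001]
contact_force: [-0.6, 0.1, -2.0]
width: 0.0235
grasp_force: 30.0
```

>>> servo_tool(
  deltas=[
    {"dx": 0, "dy": 0, "dz": 40, "ax": 0, "ay": 0, "az": 0.05, "gripper": -1},
    {"dx": 5, "dy": 15, "dz": 75, "ax": 0, "ay": 0, "az": 0.17, "gripper": -1},
    {"dx": 20, "dy": 45, "dz": 90, "ax": 0, "ay": 0, "az": 0.31, "gripper": -1},
    {"dx": 35, "dy": 75, "dz": 90, "ax": 0, "ay": 0, "az": 0.45, "gripper": -1},
    {"dx": 50, "dy": 105, "dz": 90, "ax": 0, "ay": 0, "az": 0.59, "gripper": -1},
    {"dx": 65, "dy": 135, "dz": 90, "ax": 0, "ay": 0, "az": 0.73, "gripper": -1},
    {"dx": 80, "dy": 165, "dz": 90, "ax": 0, "ay": 0, "az": 0.87, "gripper": -1},
    {"dx": 95, "dy": 195, "dz": 90, "ax": 0, "ay": 0, "az": 1.01, "gripper": -1},
    {"dx": 109, "dy": 215, "dz": 90, "ax": 0, "ay": 0, "az": 1.15, "gripper": -1},
    {"dx": 112, "dy": 220, "dz": 90, "ax": 0, "ay": 0, "az": 1.29, "gripper": -1},
  ],
)

```text
time: 4.2
eef_pos: [0.569, -0.0295, 0.1414]
tcp_rot: [0.657, 0.754, 0.001, 0.0]
contact_force: [-0.3, -0.3, -2.6]
width: 0.0237
grasp_force: 30.0
```

>>> servo_tool(
  deltas=[
    {"dx": 0, "dy": 0, "dz": 0, "ax": 0, "ay": 0, "az": 0.04, "gripper": -1},
    {"dx": 0, "dy": 0, "dz": 0, "ax": 0, "ay": 0, "az": 0.04, "gripper": -1},
    {"dx": 0, "dy": 0, "dz": 0, "ax": 0, "ay": 0, "az": 0.04, "gripper": -1},
    {"dx": 0, "dy": 0, "dz": 0, "ax": 0, "ay": 0, "az": 0.04, "gripper": -1},
    {"dx": 0, "dy": 0, "dz": 0, "ax": 0, "ay": 0, "az": 0.04, "gripper": -1},
    {"dx": 0, "dy": 0, "dz": 0, "ax": 0, "ay": 0, "az": 0.04, "gripper": -1},
    {"dx": 0, "dy": 0, "dz": 0, "ax": 0, "ay": 0, "az": 0.04, "gripper": -1},
    {"dx": 0, "dy": 0, "dz": 0, "ax": 0, "ay": 0, "az": 0.04, "gripper": -1},
    {"dx": 0, "dy": 0, "dz": 0, "ax": 0, "ay": 0, "az": 0.04, "gripper": -1},
    {"dx": 0, "dy": 0, "dz": 0, "ax": 0, "ay": 0, "az": 0.04, "gripper": -1},
  ],
)

```text
time: 5.2
eef_pos: [0.5678, -0.0319, 0.1415]
tcp_rot: [0.645, 0.764, 0.0, 0.0]
contact_force: [-0.1, -0.4, -2.3]
width: 0.0241
grasp_force: 30.0
```

```bash
cat > tab.py <<'E'
from h import *
def tabmeas(im,C,z=.081,guess=None):
    h=cv2.cvtColor(im,cv2.COLOR_BGR2HSV);m=cv2.inRange(h,(7,140,90),(22,255,255))
    ct,hi=cv2.findContours(m,cv2.RETR_CCOMP,cv2.CHAIN_APPROX_NONE)
    for c,hh in zip(ct,hi[0]):
        if len(c)<30: continue
        P=np.array([ray(C,p,z)[:2] for p in c.reshape(-1,2)],np.float32)*1000
        b=cv2.minAreaRect(P);print(len(c),"hole" if hh[3]>=0 else "outer",c.reshape(-1,2).mean(0).round(0),"rect mm",np.round(b[0],1),np.round(b[1],1),round(b[2],1),"circ",np.round(cv2.minEnclosingCircle(P)[0],1))
E
python3 - <<'E'
from tab import *
s=sense();print(s["time"],s["eef_pos"],s["tcp_rot"],s["contact_force"],s["torque"])
im=read_camera("wrist");cv2.imwrite("pics/w3.png",im);np.save("w3.npy",np.r_[s["eef_pos"],s["tcp_rot"]])
C=cam("wrist",s);tabmeas(im,C)
R=Ro.from_quat(s["tcp_rot"]).as_matrix()
tip=s["eef_pos"]+R@[.11,0,.035-grip_depth];print("tip",tip,proj(C,tip),"yaw",np.degrees(np.arctan2(R[1,0],R[0,0])))
E
```

```text
5.2 [ 0.56775875 -0.03188103  0.14149035] [6.44932940e-01 7.64239165e-01 3.23977984e-05 1.59529759e-05] [-0.11674118 -0.44839572 -2.27434571] [-0.02004211 -0.05543621 -0.00375067]
55 outer [174. 364.] rect mm [ 445.2 -218.2] [10.6 28.7] 24.2 circ [ 444.1 -218.8]
108 outer [376. 341.] rect mm [ 639.5 -157.1] [ 6.  62.1] 12.3 circ [ 639.5 -157.1]
134 outer [275. 339.] rect mm [ 542.8 -171.3] [ 9.2 66.9] 6.1 circ [ 543.8 -171.2]
66 outer [467. 305.] rect mm [ 714.4 -103. ] [ 7.6 33. ] 11.6 circ [ 714.6 -103. ]
230 outer [107. 219.] rect mm [384.8 -72. ] [87.4 20.5] 6.0 circ [384.7 -71.4]
371 outer [325. 245.] rect mm [574.5 -70.3] [ 38.6 144.5] 9.7 circ [575.8 -70.1]
228 hole [325. 261.] rect mm [576.1 -82.2] [18.9 95.9] 9.7 circ [576.6 -82.2]
273 outer [610. 104.] rect mm [766.2  91.6] [48.4 25.5] 15.2 circ [767.8  88. ]
221 outer [326.  23.] rect mm [544.7 105.9] [45.6 30.7] 10.9 circ [544.3 106.2]
94 hole [326.  18.] rect mm [544.1 109.2] [22.5 22. ] 39.9 circ [544.1 109.1]
tip [0.54926629 0.0765537  0.12529226] [325.46707078  60.39671054] yaw 99.6787044897294
```

View pics/w3.png

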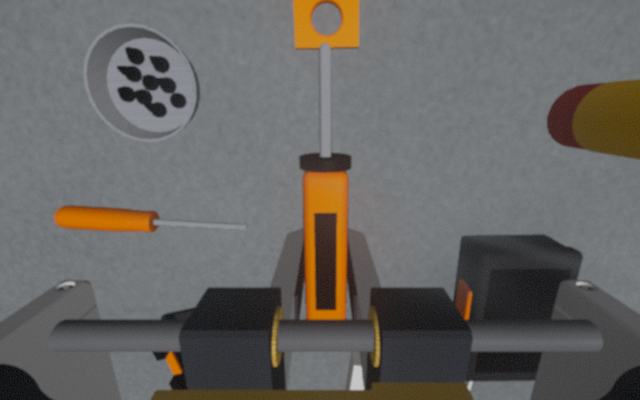

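The picture shows the tab hole at (326,18), its outer edge at row 48, and the hook's rod end at (325,45), in line with the hole. Moving forward 33 mm, then down.

>>> servo_tool(
  deltas=[
    {"dx": -3, "dy": 16, "dz": 0, "ax": 0, "ay": 0, "az": 0, "gripper": -1},
    {"dx": -5, "dy": 32, "dz": 0, "ax": 0, "ay": 0, "az": 0, "gripper": -1},
    {"dx": -5, "dy": 32, "dz": 0, "ax": 0, "ay": 0, "az": 0, "gripper": -1},
    {"dx": -5, "dy": 32, "dz": -15, "ax": 0, "ay": 0, "az": 0, "gripper": -1},
    {"dx": -5, "dy": 32, "dz": -30, "ax": 0, "ay": 0, "az": 0, "gripper": -1},
    {"dx": -5, "dy": 32, "dz": -38, "ax": 0, "ay": 0, "az": 0, "gripper": -1},
    {"dx": -5, "dy": 32, "dz": -44, "ax": 0, "ay": 0, "az": 0, "gripper": -1},
    {"dx": -5, "dy": 32, "dz": -48, "ax": 0, "ay": 0, "az": 0, "gripper": -1},
    {"dx": -5, "dy": 32, "dz": -50, "ax": 0, "ay": 0, "az": 0, "gripper": -1},
    {"dx": -5, "dy": 32, "dz": -50, "ax": 0, "ay": 0, "az": 0, "gripper": -1},
  ],
)

```text
time: 6.25
eef_pos: [0.5629, 0.0001, 0.0916]
tcp_rot: [0.645, 0.764, 0.0, 0.0]
contact_force: [-0.4, 0.7, -2.2]
width: 0.0243
grasp_force: 30.0
```

Run:
```python
from h import *
T=cam("top");u=np.array([-.1681,.9858]);v=np.array([-u[1],u[0]]);h=np.array([.544,.109])
def cp(x,y): return (150+x*.3,165+y*.3)
for n,p in dict(a=cp(77,15),b=cp(120,335),c=cp(130,55),d=cp(165,315),e=cp(143,170)).items():
    print(n,np.round(p,1),[(z,np.round(1000*np.array([(ray(T,p,z)[:2]-h)@u,(ray(T,p,z)[:2]-h)@v]),0)) for z in(.08,.15,.2,.23)])
```

```text
a [173.1 169.5] [(0.08, array([  63., -137.])), (0.15, array([  41., -122.])), (0.2, array([  25., -111.])), (0.23, array([  16., -105.]))]
b [186.  265.5] [(0.08, array([ 62., 127.])), (0.15, array([ 40., 127.])), (0.2, array([ 24., 126.])), (0.23, array([ 15., 126.]))]
c [189.  181.5] [(0.08, array([ 25., -98.])), (0.15, array([  5., -85.])), (0.2, array([-10., -76.])), (0.23, array([-18., -70.]))]
d [199.5 259.5] [(0.08, array([ 24., 117.])), (0.15, array([  4., 117.])), (0.2, array([-10., 117.])), (0.23, array([-18., 117.]))]
e [192.9 216. ] [(0.08, array([26., -2.])), (0.15, array([6., 5.])), (0.2, array([-8., 10.])), (0.23, array([-16.,  13.]))]
```

>>> servo_tool(
  deltas=[
    {"dx": 0, "dy": 0, "dz": -5, "ax": 0, "ay": 0, "az": 0, "gripper": -1},
    {"dx": 0, "dy": 0, "dz": -10, "ax": 0, "ay": 0, "az": 0, "gripper": -1},
    {"dx": 0, "dy": 0, "dz": -15, "ax": 0, "ay": 0, "az": 0, "gripper": -1},
    {"dx": 0, "dy": 0, "dz": -15, "ax": 0, "ay": 0, "az": 0, "gripper": -1},
    {"dx": 0.3, "dy": -2, "dz": -15, "ax": 0, "ay": 0, "az": 0, "gripper": -1},
    {"dx": 0.7, "dy": -4, "dz": -15, "ax": 0, "ay": 0, "az": 0, "gripper": -1},
    {"dx": 1, "dy": -6, "dz": -15, "ax": 0, "ay": 0, "az": 0, "gripper": -1},
    {"dx": 1.4, "dy": -8, "dz": -15, "ax": 0, "ay": 0, "az": 0, "gripper": -1},
    {"dx": 1.7, "dy": -10, "dz": -15, "ax": 0, "ay": 0, "az": 0, "gripper": -1},
    {"dx": 2.4, "dy": -14, "dz": -15, "ax": 0, "ay": 0, "az": 0, "gripper": -1},
  ],
)

```text
time: 7.25
eef_pos: [0.565, -0.0127, 0.0764]
tcp_rot: [0.645, 0.764, 0.001, -0.001]
contact_force: [-0.1, 4.9, -2.0]
width: 0.0243
grasp_force: 30.0
```

>>> servo_tool(
  deltas=[
    {"dx": 0.9, "dy": -5, "dz": 0, "ax": 0, "ay": 0, "az": 0, "gripper": -1},
    {"dx": 1.8, "dy": -10, "dz": 0, "ax": 0, "ay": 0, "az": 0, "gripper": -1},
    {"dx": 2.7, "dy": -16, "dz": 0, "ax": 0, "ay": 0, "az": 0, "gripper": -1},
    {"dx": 3.7, "dy": -22, "dz": 0, "ax": 0, "ay": 0, "az": 0, "gripper": -1},
    {"dx": 4.8, "dy": -28, "dz": 0, "ax": 0, "ay": 0, "az": 0, "gripper": -1},
    {"dx": 5.8, "dy": -34, "dz": 0, "ax": 0, "ay": 0, "az": 0, "gripper": -1},
    {"dx": 6.8, "dy": -40, "dz": 0, "ax": 0, "ay": 0, "az": 0, "gripper": -1},
    {"dx": 7.7, "dy": -45, "dz": 0, "ax": 0, "ay": 0, "az": 0, "gripper": -1},
    {"dx": 8.3, "dy": -49, "dz": 0, "ax": 0, "ay": 0, "az": 0, "gripper": -1},
    {"dx": 8.5, "dy": -50, "dz": 0, "ax": 0, "ay": 0, "az": 0, "gripper": -1},
  ],
)

```text
time: 8.25
eef_pos: [0.5742, -0.064, 0.0766]
tcp_rot: [0.645, 0.764, 0.001, 0.0]
contact_force: [0.7, 5.1, -1.6]
width: 0.0236
grasp_force: 30.0
```

Run:
```python
from h import *
s=sense();print(s["time"],s["eef_pos"],s["contact_force"],s["torque"])
im=read_camera("top");cv2.imwrite("pics/t2.png",cv2.resize(im[130:310,10:270],(780,540),interpolation=3))
```

```text
8.25 [ 0.57423451 -0.0640208   0.07657941] [ 0.66684854  5.12333554 -1.61615105] [ 0.68444319 -0.25632144 -0.16791664]
```

View pics/t2.png

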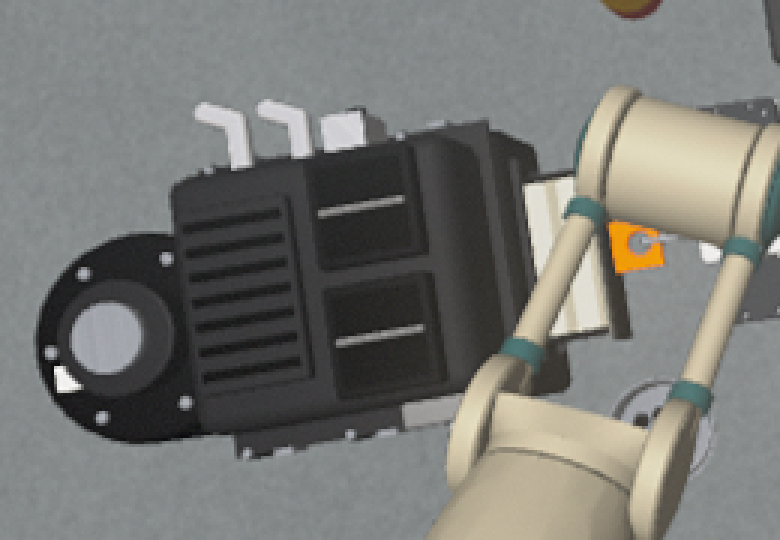

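The picture shows the hook in the tab at crop (638,242) and the filter coming out of the slot at crop (535,245). That puts the hole about 90 mm from the face, so about 40 mm or more remains to the earliest stop. I'll go on 24 mm, then feel in small steps.

>>> servo_tool(
  deltas=[
    {"dx": 0.7, "dy": -4, "dz": 0, "ax": 0, "ay": 0, "az": 0, "gripper": -1},
    {"dx": 1.4, "dy": -8, "dz": 0, "ax": 0, "ay": 0, "az": 0, "gripper": -1},
    {"dx": 2, "dy": -12, "dz": 0, "ax": 0, "ay": 0, "az": 0, "gripper": -1},
    {"dx": 2.6, "dy": -15, "dz": 0, "ax": 0, "ay": 0, "az": 0, "gripper": -1},
    {"dx": 3.1, "dy": -18, "dz": 0, "ax": 0, "ay": 0, "az": 0, "gripper": -1},
    {"dx": 3.4, "dy": -20, "dz": 0, "ax": 0, "ay": 0, "az": 0, "gripper": -1},
    {"dx": 3.7, "dy": -22, "dz": 0, "ax": 0, "ay": 0, "az": 0, "gripper": -1},
    {"dx": 3.9, "dy": -23, "dz": 0, "ax": 0, "ay": 0, "az": 0, "gripper": -1},
    {"dx": 4.1, "dy": -24, "dz": 0, "ax": 0, "ay": 0, "az": 0, "gripper": -1},
    {"dx": 4.1, "dy": -24, "dz": 0, "ax": 0, "ay": 0, "az": 0, "gripper": -1},
  ],
)

```text
time: 9.3
eef_pos: [0.5779, -0.0883, 0.0766]
tcp_rot: [0.645, 0.764, -0.0, 0.0]
contact_force: [1.7, 2.5, -1.6]
width: 0.0234
grasp_force: 30.0
```

>>> servo_tool(
  deltas=[
    {"dx": 0.1, "dy": -0.4, "dz": 0, "ax": 0, "ay": 0, "az": 0, "gripper": -1},
    {"dx": 0.1, "dy": -0.8, "dz": 0, "ax": 0, "ay": 0, "az": 0, "gripper": -1},
    {"dx": 0.2, "dy": -1.2, "dz": 0, "ax": 0, "ay": 0, "az": 0, "gripper": -1},
    {"dx": 0.3, "dy": -1.6, "dz": 0, "ax": 0, "ay": 0, "az": 0, "gripper": -1},
    {"dx": 0.3, "dy": -2, "dz": 0, "ax": 0, "ay": 0, "az": 0, "gripper": -1},
    {"dx": 0.4, "dy": -2.4, "dz": 0, "ax": 0, "ay": 0, "az": 0, "gripper": -1},
    {"dx": 0.5, "dy": -2.8, "dz": 0, "ax": 0, "ay": 0, "az": 0, "gripper": -1},
    {"dx": 0.5, "dy": -3.2, "dz": 0, "ax": 0, "ay": 0, "az": 0, "gripper": -1},
    {"dx": 0.6, "dy": -3.6, "dz": 0, "ax": 0, "ay": 0, "az": 0, "gripper": -1},
    {"dx": 0.7, "dy": -4, "dz": 0, "ax": 0, "ay": 0, "az": 0, "gripper": -1},
  ],
)

```text
time: 10.3
eef_pos: [0.5785, -0.0919, 0.0765]
tcp_rot: [0.645, 0.764, 0.0, 0.0]
contact_force: [1.5, 3.5, -1.9]
width: 0.0238
grasp_force: 30.0
```

>>> servo_tool(
  deltas=[
    {"dx": 0.1, "dy": -0.4, "dz": 0, "ax": 0, "ay": 0, "az": 0, "gripper": -1},
    {"dx": 0.1, "dy": -0.8, "dz": 0, "ax": 0, "ay": 0, "az": 0, "gripper": -1},
    {"dx": 0.2, "dy": -1.2, "dz": 0, "ax": 0, "ay": 0, "az": 0, "gripper": -1},
    {"dx": 0.3, "dy": -1.6, "dz": 0, "ax": 0, "ay": 0, "az": 0, "gripper": -1},
    {"dx": 0.3, "dy": -2, "dz": 0, "ax": 0, "ay": 0, "az": 0, "gripper": -1},
    {"dx": 0.4, "dy": -2.4, "dz": 0, "ax": 0, "ay": 0, "az": 0, "gripper": -1},
    {"dx": 0.5, "dy": -2.7, "dz": 0, "ax": 0, "ay": 0, "az": 0, "gripper": -1},
    {"dx": 0.5, "dy": -3, "dz": 0, "ax": 0, "ay": 0, "az": 0, "gripper": -1},
    {"dx": 0.5, "dy": -3, "dz": 0, "ax": 0, "ay": 0, "az": 0, "gripper": -1},
    {"dx": 0.5, "dy": -3, "dz": 0, "ax": 0, "ay": 0, "az": 0, "gripper": -1},
  ],
)

```text
time: 11.3
eef_pos: [0.579, -0.095, 0.0765]
tcp_rot: [0.645, 0.764, -0.0, 0.0]
contact_force: [1.8, 3.1, -1.5]
width: 0.0236
grasp_force: 30.0
```

>>> servo_tool(
  deltas=[
    {"dx": 0.1, "dy": -0.3, "dz": 0, "ax": 0, "ay": 0, "az": 0, "gripper": -1},
    {"dx": 0.1, "dy": -0.6, "dz": 0, "ax": 0, "ay": 0, "az": 0, "gripper": -1},
    {"dx": 0.1, "dy": -0.9, "dz": 0, "ax": 0, "ay": 0, "az": 0, "gripper": -1},
    {"dx": 0.2, "dy": -1.2, "dz": 0, "ax": 0, "ay": 0, "az": 0, "gripper": -1},
    {"dx": 0.2, "dy": -1.5, "dz": 0, "ax": 0, "ay": 0, "az": 0, "gripper": -1},
    {"dx": 0.3, "dy": -1.8, "dz": 0, "ax": 0, "ay": 0, "az": 0, "gripper": -1},
    {"dx": 0.4, "dy": -2.1, "dz": 0, "ax": 0, "ay": 0, "az": 0, "gripper": -1},
    {"dx": 0.4, "dy": -2.4, "dz": 0, "ax": 0, "ay": 0, "az": 0, "gripper": -1},
    {"dx": 0.5, "dy": -2.7, "dz": 0, "ax": 0, "ay": 0, "az": 0, "gripper": -1},
    {"dx": 0.5, "dy": -3, "dz": 0, "ax": 0, "ay": 0, "az": 0, "gripper": -1},
  ],
)

```text
time: 12.3
eef_pos: [0.5795, -0.0979, 0.0765]
tcp_rot: [0.645, 0.764, 0.0, 0.0]
contact_force: [2.2, 3.4, -0.9]
width: 0.0241
grasp_force: 30.0
```

>>> servo_tool(
  deltas=[
    {"dx": 0.2, "dy": -0.3, "dz": 0, "ax": 0, "ay": 0, "az": 0, "gripper": -1},
    {"dx": 0.4, "dy": -0.6, "dz": 0, "ax": 0, "ay": 0, "az": 0, "gripper": -1},
    {"dx": 0.6, "dy": -0.9, "dz": 0, "ax": 0, "ay": 0, "az": 0, "gripper": -1},
    {"dx": 0.8, "dy": -1.2, "dz": 0, "ax": 0, "ay": 0, "az": 0, "gripper": -1},
    {"dx": 1, "dy": -1.5, "dz": 0, "ax": 0, "ay": 0, "az": 0, "gripper": -1},
    {"dx": 1.2, "dy": -1.8, "dz": 0, "ax": 0, "ay": 0, "az": 0, "gripper": -1},
    {"dx": 1.3, "dy": -2.1, "dz": 0, "ax": 0, "ay": 0, "az": 0, "gripper": -1},
    {"dx": 1.4, "dy": -2.4, "dz": 0, "ax": 0, "ay": 0, "az": 0, "gripper": -1},
    {"dx": 1.5, "dy": -2.7, "dz": 0, "ax": 0, "ay": 0, "az": 0, "gripper": -1},
    {"dx": 1.5, "dy": -3, "dz": 0, "ax": 0, "ay": 0, "az": 0, "gripper": -1},
  ],
)

```text
time: 13.3
eef_pos: [0.5807, -0.1009, 0.0764]
tcp_rot: [0.645, 0.764, -0.0, -0.0]
contact_force: [0.0, 3.4, -1.5]
width: 0.024
grasp_force: 30.0
```

>>> servo_tool(
  deltas=[
    {"dx": 0.1, "dy": -0.3, "dz": 0, "ax": 0, "ay": 0, "az": 0, "gripper": -1},
    {"dx": 0.1, "dy": -0.6, "dz": 0, "ax": 0, "ay": 0, "az": 0, "gripper": -1},
    {"dx": 0.2, "dy": -0.9, "dz": 0, "ax": 0, "ay": 0, "az": 0, "gripper": -1},
    {"dx": 0.2, "dy": -1.2, "dz": 0, "ax": 0, "ay": 0, "az": 0, "gripper": -1},
    {"dx": 0.3, "dy": -1.5, "dz": 0, "ax": 0, "ay": 0, "az": 0, "gripper": -1},
    {"dx": 0.4, "dy": -1.8, "dz": 0, "ax": 0, "ay": 0, "az": 0, "gripper": -1},
    {"dx": 0.4, "dy": -2.1, "dz": 0, "ax": 0, "ay": 0, "az": 0, "gripper": -1},
    {"dx": 0.5, "dy": -2.4, "dz": 0, "ax": 0, "ay": 0, "az": 0, "gripper": -1},
    {"dx": 0.5, "dy": -2.7, "dz": 0, "ax": 0, "ay": 0, "az": 0, "gripper": -1},
    {"dx": 0.6, "dy": -3, "dz": 0, "ax": 0, "ay": 0, "az": 0, "gripper": -1},
  ],
)

```text
time: 14.3
eef_pos: [0.581, -0.1027, 0.0762]
tcp_rot: [0.645, 0.764, 0.0, -0.001]
contact_force: [-0.5, 6.5, -1.4]
width: 0.024
grasp_force: 30.0
```

>>> servo_tool(
  deltas=[
    {"dx": 0.1, "dy": -0.2, "dz": 0, "ax": 0, "ay": 0, "az": 0, "gripper": -1},
    {"dx": 0.1, "dy": -0.4, "dz": 0, "ax": 0, "ay": 0, "az": 0, "gripper": -1},
    {"dx": 0.1, "dy": -0.6, "dz": 0, "ax": 0, "ay": 0, "az": 0, "gripper": -1},
    {"dx": 0.2, "dy": -0.8, "dz": 0, "ax": 0, "ay": 0, "az": 0, "gripper": -1},
    {"dx": 0.2, "dy": -1, "dz": 0, "ax": 0, "ay": 0, "az": 0, "gripper": -1},
    {"dx": 0.2, "dy": -1, "dz": 0, "ax": 0, "ay": 0, "az": 0, "gripper": -1},
    {"dx": 0.2, "dy": -1, "dz": 0, "ax": 0, "ay": 0, "az": 0, "gripper": -1},
    {"dx": 0.2, "dy": -1, "dz": 0, "ax": 0, "ay": 0, "az": 0, "gripper": -1},
    {"dx": 0.2, "dy": -1, "dz": 0, "ax": 0, "ay": 0, "az": 0, "gripper": -1},
    {"dx": 0.2, "dy": -1, "dz": 0, "ax": 0, "ay": 0, "az": 0, "gripper": -1},
  ],
)

```text
time: 15.3
eef_pos: [0.5809, -0.1028, 0.076]
tcp_rot: [0.645, 0.764, 0.001, -0.002]
contact_force: [-1.2, 7.7, -1.5]
width: 0.024
grasp_force: 30.0
```

>>> servo_tool(
  deltas=[
    {"dx": 0.1, "dy": -0.3, "dz": 0, "ax": 0, "ay": 0, "az": 0, "gripper": -1},
    {"dx": 0.1, "dy": -0.6, "dz": 0, "ax": 0, "ay": 0, "az": 0, "gripper": -1},
    {"dx": 0.2, "dy": -0.9, "dz": 0, "ax": 0, "ay": 0, "az": 0, "gripper": -1},
    {"dx": 0.2, "dy": -1.2, "dz": 0, "ax": 0, "ay": 0, "az": 0, "gripper": -1},
    {"dx": 0.3, "dy": -1.5, "dz": 0, "ax": 0, "ay": 0, "az": 0, "gripper": -1},
    {"dx": 0.3, "dy": -1.5, "dz": 0, "ax": 0, "ay": 0, "az": 0, "gripper": -1},
    {"dx": 0.3, "dy": -1.5, "dz": 0, "ax": 0, "ay": 0, "az": 0, "gripper": -1},
    {"dx": 0.3, "dy": -1.5, "dz": 0, "ax": 0, "ay": 0, "az": 0, "gripper": -1},
    {"dx": 0.3, "dy": -1.5, "dz": 0, "ax": 0, "ay": 0, "az": 0, "gripper": -1},
    {"dx": 0.3, "dy": -1.5, "dz": 0, "ax": 0, "ay": 0, "az": 0, "gripper": -1},
  ],
)

```text
time: 16.3
eef_pos: [0.5808, -0.1029, 0.0757]
tcp_rot: [0.645, 0.764, 0.001, -0.003]
contact_force: [0.1, 11.0, -2.3]
width: 0.0236
grasp_force: 30.0
```

Stop found (11 N without motion). Adding 0.7 mm and holding.

>>> servo_tool(
  deltas=[
    {"dx": 0.1, "dy": -0.4, "dz": 0, "ax": 0, "ay": 0, "az": 0, "gripper": -1},
    {"dx": 0.1, "dy": -0.7, "dz": 0, "ax": 0, "ay": 0, "az": 0, "gripper": -1},
    {"dx": 0.1, "dy": -0.7, "dz": 0, "ax": 0, "ay": 0, "az": 0, "gripper": -1},
    {"dx": 0.1, "dy": -0.7, "dz": 0, "ax": 0, "ay": 0, "az": 0, "gripper": -1},
    {"dx": 0.1, "dy": -0.7, "dz": 0, "ax": 0, "ay": 0, "az": 0, "gripper": -1},
    {"dx": 0.1, "dy": -0.7, "dz": 0, "ax": 0, "ay": 0, "az": 0, "gripper": -1},
    {"dx": 0.1, "dy": -0.7, "dz": 0, "ax": 0, "ay": 0, "az": 0, "gripper": -1},
    {"dx": 0.1, "dy": -0.7, "dz": 0, "ax": 0, "ay": 0, "az": 0, "gripper": -1},
    {"dx": 0.1, "dy": -0.7, "dz": 0, "ax": 0, "ay": 0, "az": 0, "gripper": -1},
    {"dx": 0.1, "dy": -0.7, "dz": 0, "ax": 0, "ay": 0, "az": 0, "gripper": -1},
  ],
)

```text
time: 17.3
eef_pos: [0.5807, -0.1029, 0.0756]
tcp_rot: [0.645, 0.764, 0.002, -0.004]
contact_force: [-1.0, 11.8, -3.0]
width: 0.0237
grasp_force: 30.0
```

Run:
```python
from h import *
s=sense();print(s["time"],s["eef_pos"],s["tcp_rot"],s["contact_force"],s["torque"])
```

```text
17.3 [ 0.58066631 -0.10293143  0.07555162] [ 0.6454972   0.76375197  0.00181285 -0.00360731] [-0.97250506 11.83043352 -3.02491959] [ 2.19082678  0.02316022 -0.16538039]
```

>>> servo_tool(
  deltas=[
    {"dx": -0.5, "dy": 3, "dz": 0, "ax": 0, "ay": 0, "az": 0, "gripper": -1},
    {"dx": -1, "dy": 6, "dz": 0, "ax": 0, "ay": 0, "az": 0, "gripper": -1},
    {"dx": -1.5, "dy": 9, "dz": 0, "ax": 0, "ay": 0, "az": 0, "gripper": -1},
    {"dx": -1.9, "dy": 11, "dz": 0, "ax": 0, "ay": 0, "az": 0, "gripper": -1},
    {"dx": -1.9, "dy": 11, "dz": 0, "ax": 0, "ay": 0, "az": 0, "gripper": -1},
    {"dx": -1.9, "dy": 11, "dz": 0, "ax": 0, "ay": 0, "az": 0, "gripper": -1},
    {"dx": -1.9, "dy": 11, "dz": 0, "ax": 0, "ay": 0, "az": 0, "gripper": -1},
    {"dx": -1.9, "dy": 11, "dz": 0, "ax": 0, "ay": 0, "az": 0, "gripper": -1},
    {"dx": -1.9, "dy": 11, "dz": 0, "ax": 0, "ay": 0, "az": 0, "gripper": -1},
    {"dx": -1.9, "dy": 11, "dz": 0, "ax": 0, "ay": 0, "az": 0, "gripper": -1},
  ],
)

```text
time: 18.3
eef_pos: [0.5803, -0.0962, 0.0765]
tcp_rot: [0.645, 0.764, 0.0, 0.0]
contact_force: [0.7, -0.6, -2.7]
width: 0.0239
grasp_force: 30.0
```

>>> servo_tool(
  deltas=[
    {"dx": 0, "dy": 0, "dz": 4, "ax": 0, "ay": 0, "az": 0, "gripper": -1},
    {"dx": 0, "dy": 0, "dz": 8, "ax": 0, "ay": 0, "az": 0, "gripper": -1},
    {"dx": 0, "dy": 0, "dz": 13, "ax": 0, "ay": 0, "az": 0, "gripper": -1},
    {"dx": 0, "dy": 0, "dz": 18, "ax": 0, "ay": 0, "az": 0, "gripper": -1},
    {"dx": 0, "dy": 0, "dz": 25, "ax": 0, "ay": 0, "az": 0, "gripper": -1},
    {"dx": 0, "dy": 0, "dz": 35, "ax": 0, "ay": 0, "az": 0, "gripper": -1},
    {"dx": 0, "dy": 0, "dz": 50, "ax": 0, "ay": 0, "az": 0, "gripper": -1},
    {"dx": 0, "dy": 0, "dz": 65, "ax": 0, "ay": 0, "az": 0, "gripper": -1},
    {"dx": 0, "dy": 0, "dz": 65, "ax": 0, "ay": 0, "az": 0, "gripper": -1},
    {"dx": 0, "dy": 0, "dz": 65, "ax": 0, "ay": 0, "az": 0, "gripper": -1},
  ],
)

```text
time: 19.3
eef_pos: [0.5804, -0.0961, 0.1419]
tcp_rot: [0.645, 0.764, 0.0, 0.0]
contact_force: [0.3, 0.6, -2.2]
width: 0.0236
grasp_force: 30.0
```

Run:
```python
from tab import *
s=sense();print(s["time"],s["eef_pos"],s["tcp_rot"],s["contact_force"],s["torque"])
im=read_camera("wrist");si=read_camera("side")
C=cam("wrist",s);tabmeas(im,C)
w3=cv2.imread("pics/w3.png")
m=np.vstack([np.hstack([w3[:,220:430],im[:,220:430]]),])
S=cam("side");p=proj(S,s["eef_pos"]).astype(int);print(p)
x0,y0=max(p[0]-70,0),max(p[1]-70,0);c=cv2.resize(si[y0:y0+133,x0:x0+126],(378,400),interpolation=3)
cv2.imwrite("pics/m4.png",np.hstack([m,c]))
R=Ro.from_quat(s["tcp_rot"]).as_matrix()
print("yaw",np.degrees(np.arctan2(R[1,0],R[0,0])))
```

```text
19.3 [ 0.58037613 -0.09613935  0.1419136 ] [6.44894769e-01 7.64271217e-01 1.95323745e-04 4.53861130e-04] [ 0.34633791  0.56834235 -2.2389807 ] [ 0.01627538 -0.05163908 -0.0144018 ]
64 outer [178. 383.] rect mm [ 461.  -305.6] [21.  26.3] 9.6 circ [ 461.  -305.6]
115 outer [376. 340.] rect mm [ 651.9 -220.7] [ 6.5 64.5] 13.3 circ [ 651.6 -220.8]
139 outer [275. 339.] rect mm [ 555.4 -234.9] [ 9.1 69.2] 6.1 circ [ 555.9 -234.8]
47 outer [162. 312.] rect mm [ 444.7 -222.4] [10.9 21.4] 21.7 circ [ 445.6 -222. ]
139 outer [471. 262.] rect mm [ 716.1 -126.8] [13.5 62.5] 11.6 circ [ 719.6 -126. ]
372 outer [325. 245.] rect mm [ 587.2 -134.8] [ 38.9 144.8] 9.7 circ [ 587.8 -134.8]
227 hole [325. 261.] rect mm [ 588.8 -146.8] [18.9 96.1] 9.7 circ [ 589.3 -146.7]
247 outer [ 93. 159.] rect mm [387.1 -85.9] [87.7 19.5] 6.0 circ [387.  -84.5]
30 outer [617.  72.] rect mm [776.2  47.3] [4.  4.5] 36.0 circ [775.7  47. ]
30 outer [636.  44.] rect mm [781.1  66.5] [4.3 5.2] 5.9 circ [781.6  66.5]
54 outer [633.  44.] rect mm [779.6  66.4] [ 4.3 12.5] 37.2 circ [779.7  66.4]
345 outer [326.  60.] rect mm [561.4  17.8] [47.4 44.6] 9.7 circ [561.9  18.3]
411 outer [615.  43.] rect mm [762.4  69.1] [33.9 45.4] 9.8 circ [764.7  70.3]
32 hole [601.  54.] rect mm [758.4  56.6] [3.4 7.9] 58.6 circ [759.   57.5]
34 hole [615.  50.] rect mm [768.9  60.7] [3.8 9.5] 86.2 circ [768.9  61. ]
[313 208]
yaw 99.68440489418978
```

View pics/m4.png

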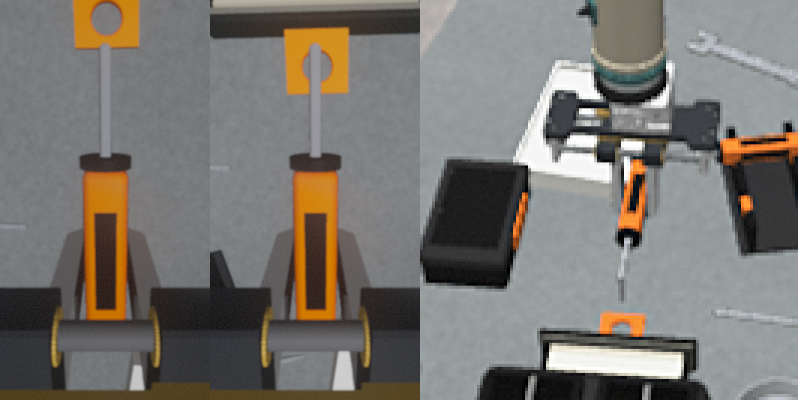

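The hook sits unmoved in the grip (handle and rod at the same pixels as before) and is clear of the tab (326,60). The tray is out. Returning along the same chain of commands: -124.5, -155.8, -110 mm and -1.33 rad.

>>> servo_tool(
  deltas=[
    {"dx": 0, "dy": -10, "dz": 0, "ax": 0, "ay": 0, "az": -0.1, "gripper": -1},
    {"dx": -5, "dy": -28, "dz": 0, "ax": 0, "ay": 0, "az": -0.23, "gripper": -1},
    {"dx": -20, "dy": -46, "dz": 0, "ax": 0, "ay": 0, "az": -0.37, "gripper": -1},
    {"dx": -35, "dy": -64, "dz": 0, "ax": 0, "ay": 0, "az": -0.51, "gripper": -1},
    {"dx": -50, "dy": -82, "dz": 0, "ax": 0, "ay": 0, "az": -0.65, "gripper": -1},
    {"dx": -65, "dy": -100, "dz": 0, "ax": 0, "ay": 0, "az": -0.79, "gripper": -1},
    {"dx": -80, "dy": -118, "dz": 0, "ax": 0, "ay": 0, "az": -0.93, "gripper": -1},
    {"dx": -95, "dy": -134, "dz": 0, "ax": 0, "ay": 0, "az": -1.07, "gripper": -1},
    {"dx": -112, "dy": -148, "dz": 0, "ax": 0, "ay": 0, "az": -1.2, "gripper": -1},
    {"dx": -124.5, "dy": -155.8, "dz": 0, "ax": 0, "ay": 0, "az": -1.33, "gripper": -1},
  ],
)

```text
time: 20.4
eef_pos: [0.4542, -0.2525, 0.1406]
tcp_rot: [0.98, 0.2, -0.001, -0.001]
contact_force: [0.2, 0.1, -1.5]
width: 0.0236
grasp_force: 30.0
```

>>> servo_tool(
  deltas=[
    {"dx": 0, "dy": 0, "dz": 0, "ax": 0, "ay": 0, "az": 0, "gripper": -1},
    {"dx": 0, "dy": 0, "dz": 0, "ax": 0, "ay": 0, "az": 0, "gripper": -1},
    {"dx": 0, "dy": 0, "dz": -20, "ax": 0, "ay": 0, "az": 0, "gripper": -1},
    {"dx": 0, "dy": 0, "dz": -40, "ax": 0, "ay": 0, "az": 0, "gripper": -1},
    {"dx": 0, "dy": 0, "dz": -60, "ax": 0, "ay": 0, "az": 0, "gripper": -1},
    {"dx": 0, "dy": 0, "dz": -75, "ax": 0, "ay": 0, "az": 0, "gripper": -1},
    {"dx": 0, "dy": 0, "dz": -85, "ax": 0, "ay": 0, "az": 0, "gripper": -1},
    {"dx": 0, "dy": 0, "dz": -93, "ax": 0, "ay": 0, "az": 0, "gripper": -1},
    {"dx": 0, "dy": 0, "dz": -95, "ax": 0, "ay": 0, "az": 0, "gripper": -1},
    {"dx": 0, "dy": 0, "dz": -95, "ax": 0, "ay": 0, "az": 0, "gripper": -1},
  ],
)

```text
time: 21.4
eef_pos: [0.4561, -0.2519, 0.0465]
tcp_rot: [0.979, 0.204, 0.0, 0.0]
contact_force: [-0.7, 0.4, -0.8]
width: 0.0239
grasp_force: 30.0
```

>>> servo_tool(
  deltas=[
    {"dx": 0, "dy": 0, "dz": -3, "ax": 0, "ay": 0, "az": 0, "gripper": -1},
    {"dx": 0, "dy": 0, "dz": -6, "ax": 0, "ay": 0, "az": 0, "gripper": -1},
    {"dx": 0, "dy": 0, "dz": -8, "ax": 0, "ay": 0, "az": 0, "gripper": -1},
    {"dx": 0, "dy": 0, "dz": -10, "ax": 0, "ay": 0, "az": 0, "gripper": -1},
    {"dx": 0, "dy": 0, "dz": -12, "ax": 0, "ay": 0, "az": 0, "gripper": -1},
    {"dx": 0, "dy": 0, "dz": -13, "ax": 0, "ay": 0, "az": 0, "gripper": -1},
    {"dx": 0, "dy": 0, "dz": -14, "ax": 0, "ay": 0, "az": 0, "gripper": -1},
    {"dx": 0, "dy": 0, "dz": -15, "ax": 0, "ay": 0, "az": 0, "gripper": -1},
    {"dx": 0, "dy": 0, "dz": -15, "ax": 0, "ay": 0, "az": 0, "gripper": -1},
    {"dx": 0, "dy": 0, "dz": -15, "ax": 0, "ay": 0, "az": 0, "gripper": -1},
  ],
)

```text
time: 22.4
eef_pos: [0.4558, -0.2519, 0.0315]
tcp_rot: [0.979, 0.203, 0.0, 0.0]
contact_force: [0.5, -0.5, -1.7]
width: 0.0241
grasp_force: 30.0
```

>>> servo_tool(
  deltas=[
    {"dx": 0, "dy": 0, "dz": -0.3, "ax": 0, "ay": 0, "az": 0, "gripper": -1},
    {"dx": 0, "dy": 0, "dz": -0.6, "ax": 0, "ay": 0, "az": 0, "gripper": -1},
    {"dx": 0, "dy": 0, "dz": -1, "ax": 0, "ay": 0, "az": 0, "gripper": -1},
    {"dx": 0, "dy": 0, "dz": -1, "ax": 0, "ay": 0, "az": 0, "gripper": -1},
    {"dx": 0, "dy": 0, "dz": -1, "ax": 0, "ay": 0, "az": 0, "gripper": -1},
    {"dx": 0, "dy": 0, "dz": -1, "ax": 0, "ay": 0, "az": 0, "gripper": -1},
    {"dx": 0, "dy": 0, "dz": -1, "ax": 0, "ay": 0, "az": 0, "gripper": -1},
    {"dx": 0, "dy": 0, "dz": -1, "ax": 0, "ay": 0, "az": 0, "gripper": -1},
    {"dx": 0, "dy": 0, "dz": -1, "ax": 0, "ay": 0, "az": 0, "gripper": -1},
    {"dx": 0, "dy": 0, "dz": -1, "ax": 0, "ay": 0, "az": 0, "gripper": -1},
  ],
)

```text
time: 23.4
eef_pos: [0.4558, -0.2519, 0.0314]
tcp_rot: [0.979, 0.203, 0.0, 0.0]
contact_force: [-2.2, 0.9, 6.2]
width: 0.0238
grasp_force: 30.0
```

>>> servo_tool(
  deltas=[
    {"dx": 0, "dy": 0, "dz": 0.5, "ax": 0, "ay": 0, "az": 0, "gripper": -1},
    {"dx": 0, "dy": 0, "dz": 0.5, "ax": 0, "ay": 0, "az": 0, "gripper": -1},
    {"dx": 0, "dy": 0, "dz": 0.5, "ax": 0, "ay": 0, "az": 0, "gripper": 0.6},
    {"dx": 0, "dy": 0, "dz": 0.5, "ax": 0, "ay": 0, "az": 0, "gripper": 0.6},
    {"dx": 0, "dy": 0, "dz": 0.5, "ax": 0, "ay": 0, "az": 0, "gripper": 0.6},
    {"dx": 0, "dy": 0, "dz": 0.5, "ax": 0, "ay": 0, "az": 0, "gripper": 0.6},
    {"dx": 0, "dy": 0, "dz": 0.5, "ax": 0, "ay": 0, "az": 0, "gripper": 0.6},
    {"dx": 0, "dy": 0, "dz": 0.5, "ax": 0, "ay": 0, "az": 0, "gripper": 0.6},
    {"dx": 0, "dy": 0, "dz": 0.5, "ax": 0, "ay": 0, "az": 0, "gripper": 0.6},
    {"dx": 0, "dy": 0, "dz": 0.5, "ax": 0, "ay": 0, "az": 0, "gripper": 0.6},
  ],
)

```text
time: 24.4
eef_pos: [0.4558, -0.2519, 0.031]
tcp_rot: [0.979, 0.203, 0.0, 0.0]
contact_force: [0.4, 0.1, -0.4]
width: 0.0754
grasp_force: 0.0
```

>>> servo_tool(
  deltas=[
    {"dx": 0, "dy": 0, "dz": 0, "ax": 0, "ay": 0, "az": 0, "gripper": 0.6},
    {"dx": 0, "dy": 0, "dz": 10, "ax": 0, "ay": 0, "az": 0, "gripper": 0.6},
    {"dx": 0, "dy": 0, "dz": 25, "ax": 0, "ay": 0, "az": 0, "gripper": 0.6},
    {"dx": 0, "dy": 0, "dz": 50, "ax": 0, "ay": 0, "az": 0, "gripper": 0.6},
    {"dx": 0, "dy": 0, "dz": 80, "ax": 0, "ay": 0, "az": 0, "gripper": 0.6},
    {"dx": 0, "dy": 0, "dz": 110, "ax": 0, "ay": 0, "az": 0, "gripper": 0.6},
    {"dx": 0, "dy": 0, "dz": 140, "ax": 0, "ay": 0, "az": 0, "gripper": 0.6},
    {"dx": 0, "dy": 0, "dz": 144, "ax": 0, "ay": 0, "az": 0, "gripper": 0.6},
    {"dx": 0, "dy": 0, "dz": 144, "ax": 0, "ay": 0, "az": 0, "gripper": 0.6},
    {"dx": 0, "dy": 0, "dz": 144, "ax": 0, "ay": 0, "az": 0, "gripper": 0.6},
  ],
)

```text
time: 25.4
eef_pos: [0.4549, -0.2513, 0.1739]
tcp_rot: [0.979, 0.203, -0.001, -0.001]
contact_force: [-0.2, 0.2, 0.2]
width: 0.075
grasp_force: 0.0
```

Run:
```python
from tab import *
s=sense();print(s["time"],s["eef_pos"],s["contact_force"],s["width"])
im=read_camera("wrist");t=read_camera("top");tabmeas(t,cam("top"))
cv2.imwrite("pics/m5.png",np.hstack([im[50:350,150:500],cv2.resize(t[150:300,10:235],(450,300))]))
```

```text
25.4 [ 0.45494848 -0.25130637  0.17394342] [-0.18689554  0.21007072  0.15341726] 0.07497469416682452
62 outer [  7. 384.] rect mm [ 89.4 608.3] [63.8 30.3] 53.2 circ [ 98.  601.9]
38 outer [283. 300.] rect mm [ 322.8 -113. ] [42.2 18.7] 1.2 circ [ 322.9 -114.3]
30 outer [355. 223.] rect mm [ 530.2 -306.4] [22.1 31.7] 22.5 circ [ 527.2 -307.8]
63 outer [235. 208.] rect mm [564.4  19.6] [47.2 45.1] 11.0 circ [563.7  19.9]
49 outer [296. 147.] rect mm [ 735.1 -142.7] [ 6.8 64.6] 10.9 circ [ 733.9 -142.9]
170 outer [632. 159.] rect mm [  719.6 -1059. ] [ 43.4 208.9] 87.4 circ [  719.8 -1065.1]
66 outer [219. 125.] rect mm [790.7  74.3] [40.2 48.2] 34.3 circ [794.6  77.5]
```

View pics/m5.png

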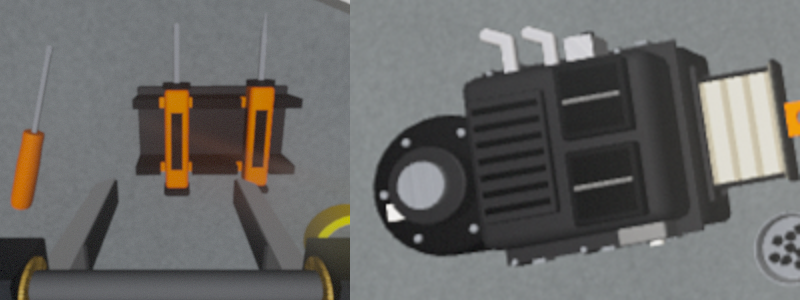

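The hook lies in its slot (crop (177,140)) with the pick beside it untouched. The tray is still drawn out, its tab at (795,118), and the robot touches nothing.

```bash
python3 -c "from plant import *;print(finish_job())"
```

```text
the job is handed in; nothing more can be done
None
```

The job is done and handed in at 25.5 s: I drew the tray out to its stop, confirmed it with a held pull of about 12 N, then unhooked and laid the hook back in its rack slot.

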